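# Turn a finisher spindle over in the V-rest and lay it on the checking supports

### The arm

A 6-joint arm with a two-finger parallel gripper is mounted at the origin on the work surface. World frame = base frame: x ahead of the robot, y to its left, z up, the work surface at z = 0. Lengths are in m, angles in rad, forces in N, time in s.
With the tool pointing down it reaches from about 0.3 to 0.775 m from the base axis. Payload 14.6 kg.
Tool frame: the origin (TCP) lies at the very end of the fingers, on their centre line; the grasp point (between the pads) lies 19 mm behind it (hold_point_z is the distance from the TCP to the grasp point, in m); z points along the fingers, y is the line along which they close (so a half turn about z gives the same grasp; the last joint's range is limited). The gripper opens to 94 mm and grips with 3 to 60 N. Pads are 16 mm wide; open, the fingers measure 119 mm over their backs; the gripper's body (75 mm by 177 mm) begins 78 mm behind the grasp point.
Start: joints at [1.091, 0.3, 1.521, -0, 1.321, -0.067], TCP at [0.221, 0.504, 0.205] pointing down, gripper open.
Joint ranges: [-3.03, 3.03], [-0.79, 2.21], [0.23, 2.52], [-1.04, 4.18], [0, 3.07], [-2.55, 2.55]. Speed limits (rad/s): [2.22, 2.22, 2.57, 3.14, 3.14, 3.14].

### API

Orientations are given as [roll, pitch, yaw] about the fixed x, y, z axes, in that order (R = Rz(yaw) Ry(pitch) Rx(roll)).
In Python, from cell import * gives the robot as it stands.
- The arm moves only by the tool carry_out, never from a script. Its argument "targets" is a list that holds one entry, the list of rows, each a list of 4 numbers: the shift along the tool's x, y, z in cm, then the turn about the tool's z in degrees. A call has 1 to 20 rows; each row shifts and turns the commanded pose from where the row before left it, along the tool's axes as they then stand; what a row does not reach is not made up. A row lasts 1/8 s, in which the tool goes at most 62.5 mm and 10.7 degrees, less where a joint would pass 70% of its speed; a pose out of reach is approached as far as the arm can. A call is refused whole if a number of a shift passes 6.25 or a number of a turn 10.7, either way. A call with a gripper value outside its range is refused whole. "jaw" is the opening, from -1 (shut) to 1 (fully open), set as the call begins (left out, the last holds). The fingers move at their own pace and stop on an object; "newtons" is the grip in N (left out, the last holds). Time passes only in rows, so rows that do not move let the fingers close. It gives the time, the measured TCP pose, the force, the opening and the grip force at its end, in the units of the state.
- get_obs(): the state, without advancing time (a new reading comes with each control period).
- read_camera(name): name is "scene" or "top"; returns the picture (420x560x3 uint8, blue, green, red); there is no depth.
- calibration(name): a dict with "mtx" (3x3 intrinsics, pixels), "position" and "attitude" of the camera in the world. Camera axes: x right, y down, z forward; pixel columns grow to the right and rows downward; lengths in m; the calibration is good to about 2 mm. A picture is of the moment at which its call begins. calibration takes no time and is no camera call.
- close_job(): hands the job in; it is judged then, once.
The state is a dict: "time_s": time; "joint_pos": joint angles; "qd": joint speeds; "joint_torque": joint torques, N m; "tool_pos": TCP position; "tcp_rot": TCP orientation; "ft_force": force on the tool from outside, world axes, zero at the start; "wrist_torque": the same for the moment, N m; "grip_width": finger opening in m; "grip_force": force on a finger pad.
Only numpy, scipy, OpenCV 4.12 (cv2) and the standard library are available. Lean on these libraries where they do the work, as an engineer would, in place of code of your own. Each camera call takes 0.05 s, during which the arm holds its last target. There are 200 camera calls.

### The job

Lift the spindle with the red band out of the wooden rack by its red end, lean it in the sloped V-rest with the red end up, and let go of it. Then take it by its middle and lay it level and centred across the two V supports of the checking stand, and let go. Leave the blue-banded spindle standing in the rack.

Things in the scene. Friction and masses are not known exactly. Their poses are not given: they have to be found in the camera images.
- spindle_red: Spindle to move: steel rod 220 mm long, 16 mm thick, 0.1 to 0.2 kg, last 44 mm of one end red. Origin at its middle (centre of mass), z axis along it to the red end. Starts upright, red end up (top 230 mm above the bench), in one of two holes, 110 mm apart and 50 mm deep, along the length of a wooden rack 200 x 90 x 60 mm high; either hole, and the rack lies roughly fore-and-aft.
- spindle_blue: The same spindle with a blue band, upright in the other hole of the rack: a bystander. Origin at its middle, z axis along it, up.
- rest: Green fixed V-rest, base 220 x 80 mm (x -100 to 120). Origin on the bench, z up, x downhill, away from the robot. A seated spindle leans 45 deg in the x-z plane, red end up towards -x, its middle 123 mm above the origin; friction holds it. Two yellow 90-deg notches, open upward, 40 mm wide, 12 long, bear it 81 mm below and 47 mm above its middle (along the rod), on thin posts; otherwise free.
- cradle: Checking stand, fixed: pale aluminium base 200 x 70 x 10 mm, two blue posts with upward 90-degree aluminium V notches (40 mm wide, 12 mm long, tips 84 mm above the bench) at x = -70 and +70 mm; free between the posts. Origin on the bench under its middle, x along the line through the notches, z up. A spindle lying in both is level along x, its axis 75 mm above the bench.

How it is judged:
By the outcome, as a careful person would: the job done as asked, in the order asked, and still so for the second after the job is handed in, with the robot touching nothing.
It also fails if it takes over 50 s, if anything falls off the work surface, if the arm or the gripper's body presses on something with over 40 N, if the wrist force passes 120 N, or if a joint passes its speed limit or range.

## Working session

There is one attempt and no reset: what is moved stays moved. The work goes in short steps, Python scripts to look and compute and a tool call to move; the robot and the scene stay as the last step left them, time stands still between calls to the robot, and variables do not carry over. Pictures are saved under pics/ and viewed, at most 10 in all, crops included, and the job is handed in when it is done.

Besides the shell and the picture viewer there is one more tool, called as name(argument=value, ...), one argument or row to a line, values as JSON. carry_out: Moves the arm, as the interface text tells. Its arguments: {"type":"object","properties":{"targets":{"type":"array","items":{"type":"array","items":{"type":"array","items":{"type":"number"}}}},"jaw":{"type":"number"},"newtons":{"type":"number"}},"required":["targets"]}

```bash
ls; mkdir -p pics; python3 - <<'E'
from cell import *
import cv2
for n in("scene","top"):
    im=read_camera(n); cv2.imwrite(f"pics/{n}0.png",im); print(n,calibration(n))
print(get_obs())
E
```

```text
pics
scene {'mtx': array([[413.42810378,   0.        , 284.08666709],
       [  0.        , 413.42810378, 202.51829623],
       [  0.        ,   0.        ,   1.        ]]), 'position': array([0.75198616, 0.40398228, 0.84922524]), 'attitude': array([-2.58634501,  0.0054948 ,  2.53481554])}
top {'mtx': array([[528.36115369,   0.        , 277.3564304 ],
       [  0.        , 528.36115369, 199.87741555],
       [  0.        ,   0.        ,   1.        ]]), 'position': array([0.27412674, 0.01718237, 1.23480822]), 'attitude': array([-2.94330905e+00,  9.44724777e-04, -1.56692279e+00])}
{'time_s': 0.1, 'joint_pos': array([ 1.09141074e+00,  3.00407301e-01,  1.52151724e+00, -2.29257400e-06,
        1.32068156e+00, -6.65952373e-02]), 'qd': array([ 0.00133402, -0.00229077, -0.00031284,  0.0007946 ,  0.00244503,
       -0.0020457 ]), 'joint_torque': array([ 1.62058379e-03, -5.32639682e+01, -3.53288591e+01,  7.09515531e-02,
        2.34733050e-02, -8.37524823e-06]), 'tool_pos': array([0.22053613, 0.50359754, 0.20494833]), 'tcp_rot': array([-3.14058130e+00, -6.52255406e-05,  2.72880284e+00]), 'ft_force': array([0.91590649, 0.25737242, 0.56089208]), 'wrist_torque': array([-0.00210665, -0.0205386 , -0.00884562]), 'grip_force': 0.0, 'grip_width': 0.09399387893420387}
```

View pics/scene0.png

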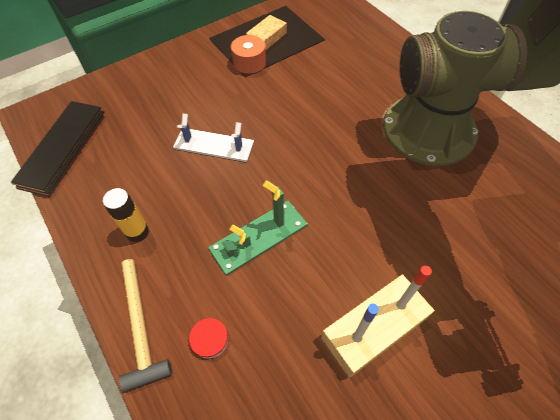

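View pics/top0.png

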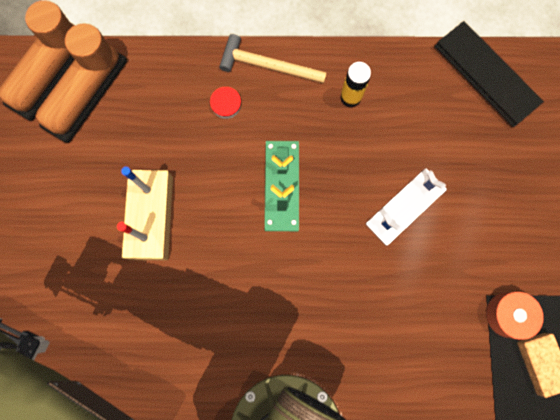

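The scene view shows red in the near hole (425,272), blue at (371,312), the green rest at (258,238) and the stand at (213,143). The top view shows the red tip at (124,228), blue tip at (128,173), rest at (282,186) and stand at (407,206). Next I'll enlarge the crops.

```bash
python3 - <<'E'
import cv2,numpy as np
t=cv2.imread("pics/top0.png");s=cv2.imread("pics/scene0.png")
def c(im,x,y,w,h,W,H): return cv2.resize(im[y:y+h,x:x+w],(W,H),interpolation=cv2.INTER_CUBIC)
a=np.hstack([c(t,110,160,60,110,240,440),c(t,255,135,50,110,200,440),c(t,360,160,90,110,360,440)])
cv2.imwrite("pics/c_top.png",a)
b=np.hstack([c(s,205,170,110,110,440,440),c(s,165,100,90,110,360,440)])
cv2.imwrite("pics/c_scene.png",b)
E
```

```text
(no output)
```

View pics/c_top.png

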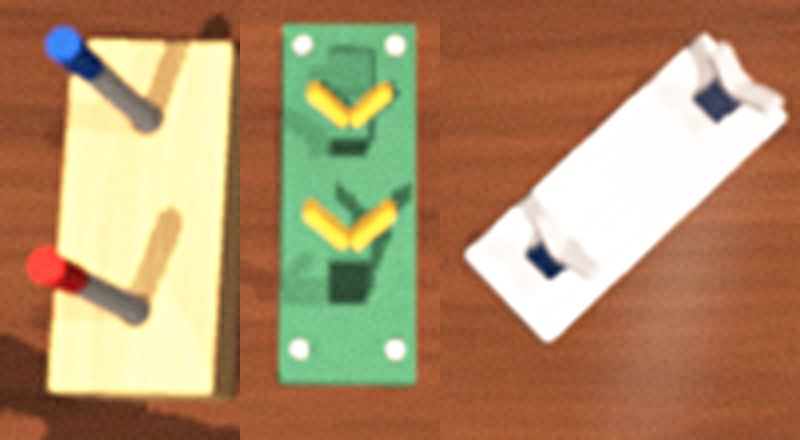

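View pics/c_scene.png

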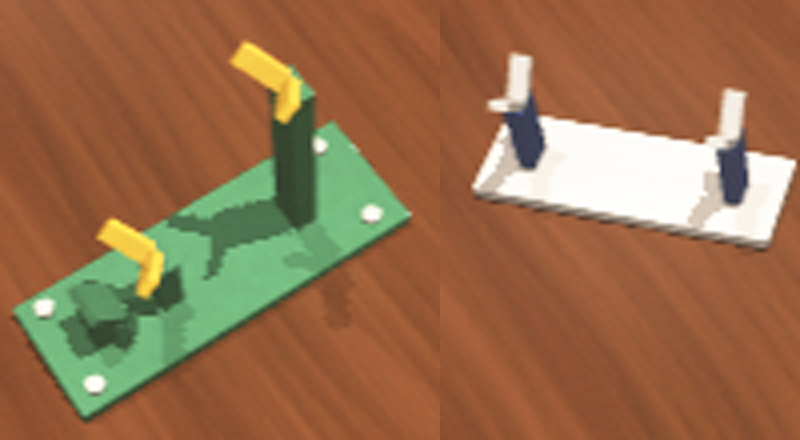

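Top crop, in full-image pixels: red tip centre about (121,226) with its foot at (144,238), blue tip about (125.5,171), rest corners (265,141), (299,141), (265,231) and (299,231). Stand corners are about (366,224), (387,245.5), (446,189) and (426,169). The scene crop shows the same objects with both notches clear, and also a small dark block downhill of the lower notch. I'll fit the poses now.

```bash
cat > h.py <<'E'
import numpy as np
from cell import *
from scipy.spatial.transform import Rotation as Ro
from scipy.optimize import least_squares
C={n:calibration(n) for n in("top","scene")}
def proj(n,P):
    c=C[n];p=Ro.from_euler('xyz',c['attitude']).as_matrix().T@(np.asarray(P).reshape(-1,3)-c['position']).T
    q=c['mtx']@p; return (q[:2]/q[2]).T
def ray(n,uv,z):
    c=C[n];d=Ro.from_euler('xyz',c['attitude']).as_matrix()@np.linalg.inv(c['mtx'])@[*uv,1]
    return c['position']+d*(z-c['position'][2])/d[2]
def fit(obs,g):  # obs: (cam,model xyz,uv)
    def f(v):
        R=Ro.from_euler('z',v[2]).as_matrix()
        return np.concatenate([(proj(n,R@np.array(m)+[v[0],v[1],0])-u)[0] for n,m,u in obs])
    r=least_squares(f,g,loss='soft_l1'); return r.x,f(r.x).reshape(-1,2)
E
python3 - <<'E'
from h import *
np.set_printoptions(precision=4,suppress=True)
print("red tip",ray("top",(121,226.3),.23),"foot",ray("top",(143.8,238),.06),"scene tip",ray("scene",(426,270.5),.23))
print("blue tip",ray("top",(125.5,171.2),.23),"foot",ray("top",(147,190.3),.06))
t=lambda x,y:(255+(x-240)/4,135+y/4)
s=lambda x,y:(205+x/4,170+y/4)
o=[("top",m,t(*u)) for m,u in [((.12,.04,.01),(281,24)),((.12,-.04,.01),(415,24)),((-.1,.04,.01),(279,383)),((-.1,-.04,.01),(416,383))]]
o+=[("scene",m,s(*u)) for m,u in [((.12,.04,.01),(85,415)),((.12,-.04,.01),(15,312)),((-.1,.04,.01),(411,215)),((-.1,-.04,.01),(335,123))]]
v,r=fit(o,[.5,0,0]);print("rest",v);print(r)
R=Ro.from_euler('z',v[2]).as_matrix()
w=lambda x,z,y=0:R@[x,y,z]+[v[0],v[1],0]
for nm,x,z in(("low",.0573,.0657),("up",-.0332,.1562)):
    p=w(x-.008,z-.008); print(nm,"V bottom pred topcrop",(proj("top",p)[0]-[255,135])*4+[240,0],"scene",(proj("scene",p)[0]-[205,170])*4)
t=lambda x,y:(360+(x-440)/4,160+y/4)
s=lambda x,y:(165+(x-440)/4,100+y/4)
o=[("top",m,t(*u)) for m,u in [((-.1,.035,.01),(465,255)),((-.1,-.035,.01),(548,342)),((.1,-.035,.01),(786,117))]]
o+=[("scene",m,s(*u)) for m,u in [((.1,.035,.01),(473,188)),((-.1,.035,.01),(768,243)),((-.1,-.035,.01),(797,158)),((.1,-.035,.01),(535,115))]]
v,r=fit(o,[.5,-.2,-.8]);print("cradle",v);print(r)
E
python3 -c "
import cv2
s=cv2.imread('pics/scene0.png');t=cv2.imread('pics/top0.png');import numpy as np
cv2.imwrite('pics/blk.png',np.hstack([cv2.resize(s[215:265,205:265],(480,400),interpolation=cv2.INTER_CUBIC),cv2.resize(t[135:185,262:302],(320,400),interpolation=cv2.INTER_CUBIC)]))"
```

```text
red tip [0.4231 0.3191 0.23  ] foot [0.4221 0.3175 0.06  ] scene tip [0.4229 0.3212 0.23  ]
blue tip [0.5323 0.317  0.23  ] foot [0.5313 0.3161 0.06  ]
rest [ 0.5457  0.0106 -0.0009]
[[-0.5789 -0.1521]
 [-1.0028 -0.0109]
 [-0.9719  0.3266]
 [-0.9848  0.4836]
 [-0.5479  0.2013]
 [-1.158  -1.5812]
 [-0.0285 -0.8363]
 [-0.8305 -1.7676]]
low V bottom pred topcrop [344.939  115.9478] scene [147.3716 254.1979]
up V bottom pred topcrop [345.4455 237.0831] scene [282.6864  81.1361]
cradle [ 0.5055 -0.2836 -0.8275]
[[-1.2405  0.1477]
 [-0.9569  0.4192]
 [-0.4822  0.0137]
 [-0.2556 -0.2828]
 [-0.1233 -0.9535]
 [-0.3458 -0.2915]
 [-6.4999 -1.7569]]
```

View pics/blk.png

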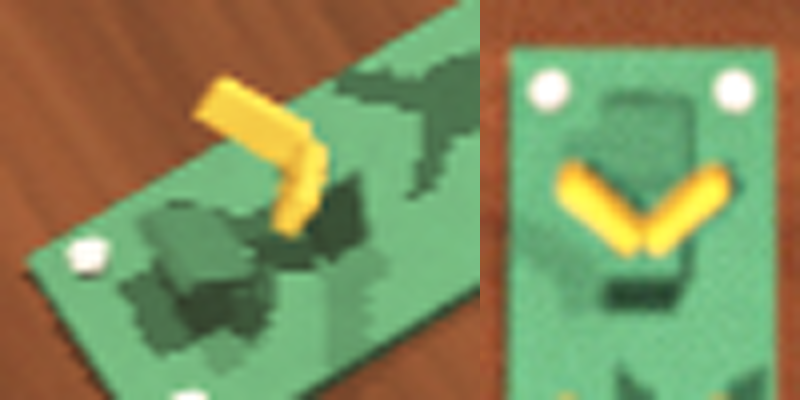

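The crop shows the lower V at about (230,240) scene and (282,161) top. There is also a low sloped block just downhill of it, which sits below where the rod lies. Now I'll raise, turn, and go over the red spindle.

carry_out(
  targets=[
    [[0,0,-2,-7.9],[0,0,-2,-7.9],[0,0,-1.5,-7.85],[-2.9,-2.63,0,0],[-2.9,-2.63,0,0],[-2.9,-2.63,0,0],[-2.9,-2.63,0,0],[-2.9,-2.63,0,0],[-2.9,-2.63,0,0],[-2.84,-2.62,0,0],[0,0,0,0]],
  ],
  jaw=1,
  newtons=20,
)

```text
time_s: 1.48
tool_pos: [0.4242, 0.3183, 0.26]
tcp_rot: [-3.141, -0.001, 3.139]
ft_force: [-0.2, 0.7, -0.2]
grip_width: 0.0941
grip_force: 0.0
```

carry_out(
  targets=[
    [[0.12,0.12,2.5,0],[0,0,2.5,0],[0,0,1.9,0],[0,0,0,0]],
  ],
)

```text
time_s: 1.98
tool_pos: [0.4208, 0.3212, 0.1903]
tcp_rot: [-3.14, -0.002, -3.141]
ft_force: [-0.6, 0.8, 0.1]
grip_width: 0.094
grip_force: 0.0
```

carry_out(
  targets=[
    [[0,0,0,0],[0,0,0,0],[0,0,0,0],[0,0,0,0],[0,0,0,0],[0,0,0,0]],
  ],
  jaw=-1,
  newtons=20,
)

```text
time_s: 2.72
tool_pos: [0.4219, 0.321, 0.1915]
tcp_rot: [3.142, -0.0, 3.141]
ft_force: [0.6, 0.0, 0.2]
grip_width: 0.0374
grip_force: 0.0
```

carry_out(
  targets=[
    [[0,0,0,0],[0,0,0,0],[0,0,0,0],[0,0,0,0],[0,0,0,0]],
  ],
)

```text
time_s: 3.35
tool_pos: [0.4218, 0.3209, 0.1914]
tcp_rot: [-3.141, -0.0, 3.142]
ft_force: [0.3, -1.4, 1.0]
grip_width: 0.0155
grip_force: 20.0
```

carry_out(
  targets=[
    [[0,0,-1.5,0],[0,0,-2.2,0],[0,0,-2.2,0],[0,0,-2.1,0],[0,-3,0,0],[0,-4,0,0],[-2,-4,0,0],[-2.5,-4.5,0,0],[-2.5,-4.5,0,0],[-2.5,-4.5,0,0],[-2,-4,0,0],[-1.2,-2.54,0,0],[0,0,0,0],[0,0,0,0]],
  ],
)

```text
time_s: 5.1
tool_pos: [0.5486, 0.0112, 0.2719]
tcp_rot: [3.141, 0.0, -3.141]
ft_force: [-0.5, 0.8, -0.9]
grip_width: 0.0155
grip_force: 20.0
```

```bash
cat >> h.py <<'E'
import cv2
def look(name,k=4,**roi):
    ims=[]
    for n,(x,y,w,h) in roi.items():
        ims.append(cv2.resize(read_camera(n)[y:y+h,x:x+w],(400,int(400*h/w)),interpolation=cv2.INTER_CUBIC))
    cv2.imwrite("pics/"+name,np.hstack(ims))
E
python3 -c "
from h import *
look('p1.png',scene=(190,110,150,180),top=(205,110,150,180))"
```

```text
(no output)
```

View pics/p1.png

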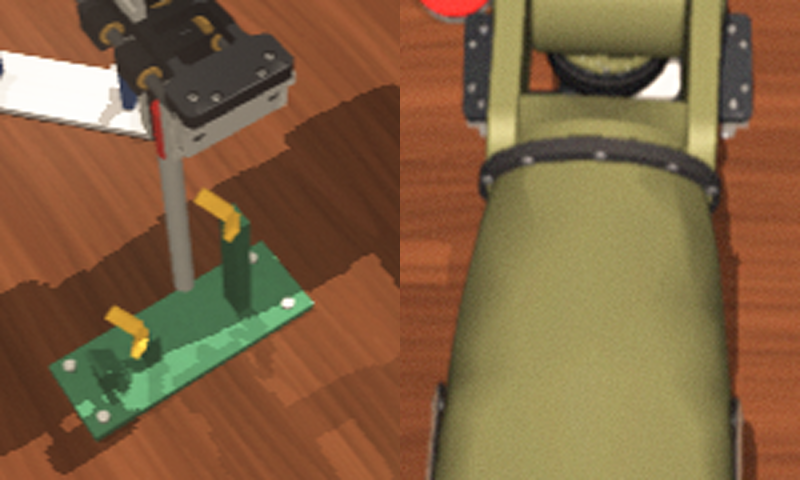

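The crop shows the rod hanging upright between the two notches and clear of both, with its foot at about (258,218) in the scene image. Next I'll lower it and lean it over the upper notch.

carry_out(
  targets=[
    [[0,0,1.5,0],[0,0,1.5,0],[1.3,0,0,0],[1.3,0,0,0],[1.0,0,0.1,0],[1.0,0,0.1,0],[1.0,0,0.15,0],[1.0,0,0.3,0],[1.0,0,0.35,0],[0.95,0,0.4,0],[0,0,0,0]],
  ],
  newtons=12,
)

```text
time_s: 6.58
tool_pos: [0.4627, 0.0106, 0.2271]
tcp_rot: [3.142, -0.001, -3.142]
ft_force: [1.4, -0.0, -2.5]
grip_width: 0.0158
grip_force: 12.0
```

carry_out(
  targets=[
    [[0.85,0,0.5,0],[0.85,0,0.55,0],[0.8,0,0.6,0],[0.6,0,0.65,0],[0,0,0,0],[0,0,0,0]],
  ],
)

```text
time_s: 7.32
tool_pos: [0.4325, 0.0106, 0.2045]
tcp_rot: [3.142, 0.0, 3.142]
ft_force: [0.9, -0.4, -0.5]
grip_width: 0.0153
grip_force: 12.0
```

```bash
python3 -c "
from h import *
look('p2.png',scene=(190,110,150,150))"
```

```text
(no output)
```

View pics/p2.png

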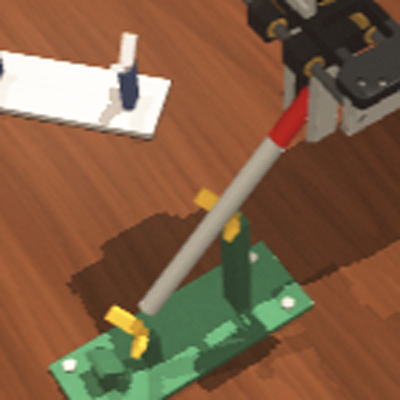

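The rod leans on the upper V, slightly flatter than 45°, with its lower end short of and above the lower V. I'll slide it down along the slope and then seat it.

carry_out(
  targets=[
    [[-0.8,0,0.66,0],[-0.8,0,0.66,0],[-0.8,0,0.66,0],[-0.8,0,0.66,0],[-0.8,0,0.66,0],[-0.6,0,0.6,0],[0,0,0,0]],
  ],
)

```text
time_s: 8.25
tool_pos: [0.4796, 0.0105, 0.1655]
tcp_rot: [-3.141, 0.002, -3.142]
ft_force: [3.6, -0.7, 4.5]
grip_width: 0.0157
grip_force: 12.0
```

carry_out(
  targets=[
    [[-0.15,0,-0.15,0],[-0.1,0,-0.15,0],[0,0,0,0]],
  ],
)

```text
time_s: 8.62
tool_pos: [0.4808, 0.0106, 0.1681]
tcp_rot: [3.142, -0.001, -3.142]
ft_force: [-0.3, -0.8, -0.6]
grip_width: 0.0158
grip_force: 12.0
```

```bash
python3 -c "
from h import *
look('p3.png',scene=(200,130,120,120))
print(get_obs()['tool_pos'])"
```

```text
[0.48075449 0.01061051 0.1681762 ]
```

View pics/p3.png

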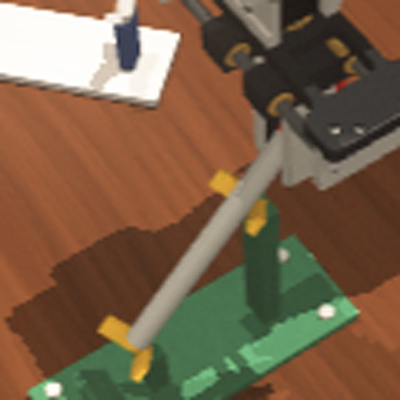

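```bash
python3 -c "
from h import *
o=np.array([.5457,.0105,0])
d=np.array([-.7071,0,.7071])
for s in (-.110,-.100,-.09,-.081,.047,.066,.09,.11): print(s,((proj('scene',o+[0,0,.123]+s*d)[0]-[200,130])*400/120).round(), proj('scene',o+[0,0,.123]+s*d)[0].round(1))"
```

```text
-0.11 [104. 376.] [231.1 242.9]
-0.1 [112. 366.] [233.6 239.8]
-0.09 [120. 355.] [236.  236.6]
-0.081 [128. 346.] [238.3 233.7]
0.047 [241. 200.] [272.3 189.9]
0.066 [259. 177.] [277.6 183. ]
0.09 [282. 147.] [284.6 174. ]
0.11 [302. 121.] [290.5 166.4]
```

The rod lies on line in the upper V. Its lower end is at about (239.6,233), which is only at the lower V and roughly 28 mm short, so it caught there and slipped in the grip. I'll back off, tip the end up, advance again and look.

carry_out(
  targets=[
    [[0.3,0,-0.3,0],[0.2,0,0.2,0],[0.2,0,0.2,0],[0,0,0,0],[-0.5,0,0.45,0],[-0.5,0,0.45,0],[0,0,0,0]],
  ],
  newtons=25,
)

```text
time_s: 9.55
tool_pos: [0.4846, 0.0105, 0.158]
tcp_rot: [-3.142, 0.001, 3.142]
ft_force: [7.0, 0.2, -1.1]
grip_width: 0.0155
grip_force: 25.0
```

```bash
python3 -c "
from h import *
look('p4.png',scene=(200,130,120,120))
print(get_obs()['tool_pos'])"
```

```text
[0.48451541 0.01052538 0.15805586]
```

View pics/p4.png

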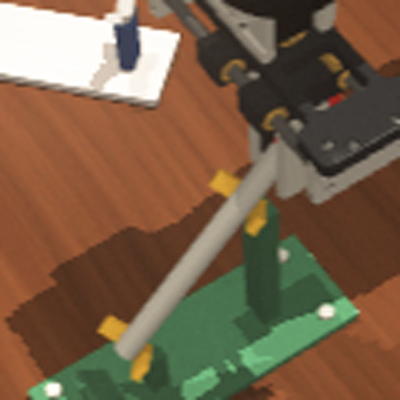

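The end is now about at the downhill edge of the lower V, at (236.6,235.6). I'll advance a little more and let it down into the V. From here I'll measure with a colour profile along the rod line.

carry_out(
  targets=[
    [[-0.3,0,0.25,0],[0,0,0,0],[-0.2,0,-0.2,0],[-0.2,0,-0.2,0],[0,0,0,0]],
  ],
)

```text
time_s: 10.22
tool_pos: [0.4907, 0.0106, 0.1598]
tcp_rot: [3.142, -0.001, -3.142]
ft_force: [-1.5, 0.1, -2.1]
grip_width: 0.0155
grip_force: 25.0
```

```bash
cat >> h.py <<'E'
def prof(ss,o=(.5457,.0105,0),d=(-.7071,0,.7071),zc=.123):
    hsv=cv2.cvtColor(read_camera("scene"),cv2.COLOR_BGR2HSV)
    for s in ss:
        p=proj("scene",np.array(o)+[0,0,zc]+s*np.array(d))[0]
        q=cv2.getRectSubPix(hsv[:,:,1],(1,1),tuple(map(float,p)))[0,0]
        h,_,v=hsv[int(round(p[1])),int(round(p[0]))]
        print(f"{s*1000:.0f}:h{h} s{q} v{v}",end="  ")
    print()
E
python3 -c "
from h import *
prof(np.arange(-.12,.121,.006))
o=get_obs();print(o['tool_pos'],o['ft_force'])"
```

```text
-120:h59 s81 v86  -114:h59 s81 v84  -108:h61 s80 v94  -102:h63 s90 v113  -96:h48 s76 v135  -90:h21 s41 v167  -84:h20 s41 v163  -78:h19 s41 v168  -72:h20 s43 v164  -66:h20 s44 v167  -60:h21 s41 v164  -54:h20 s43 v168  -48:h18 s42 v166  -42:h20 s41 v168  -36:h21 s42 v164  -30:h18 s41 v169  -24:h20 s42 v166  -18:h20 s40 v161  -12:h21 s42 v166  -6:h19 s43 v162  0:h21 s42 v166  6:h19 s42 v169  12:h19 s42 v165  18:h20 s44 v168  24:h20 s42 v165  30:h20 s42 v159  36:h21 s43 v155  42:h19 s41 v154  48:h18 s43 v151  54:h19 s43 v155  60:h20 s43 v155  66:h18 s42 v153  72:h18 s44 v152  78:h19 s47 v129  84:h18 s47 v137  90:h16 s48 v68  96:h17 s36 v60  102:h13 s32 v60  108:h17 s28 v63  114:h15 s30 v67  120:h17 s44 v125  
[0.49059884 0.01064955 0.15977314] [ 0.45809539 -0.1611023  -2.42170423]
```

carry_out(
  targets=[
    [[0,0,0,0],[0,0,0,0],[0,0,0,0],[0,0,0,0]],
  ],
  jaw=-0.15,
)

```text
time_s: 10.78
tool_pos: [0.4909, 0.0106, 0.16]
tcp_rot: [-3.142, 0.0, 3.142]
ft_force: [0.0, 0.6, -0.5]
grip_width: 0.0398
grip_force: 0.0
```

```bash
python3 -c "
from h import *
prof(np.r_[np.arange(-.12,-.08,.003),np.arange(.06,.12,.006)])
o=get_obs();print(o['tool_pos'],o['ft_force'],o['grip_width'])"
```

```text
-120:h19 s40 v172  -117:h20 s40 v175  -114:h20 s43 v173  -111:h20 s40 v172  -108:h20 s40 v172  -105:h20 s41 v177  -102:h19 s42 v175  -99:h20 s42 v172  -96:h21 s41 v171  -93:h21 s41 v171  -90:h20 s42 v170  -87:h20 s41 v171  -84:h19 s41 v169  -81:h20 s40 v172  60:h1 s203 v177  66:h1 s205 v176  72:h1 s205 v177  78:h1 s205 v177  84:h4 s152 v160  90:h16 s47 v67  96:h15 s40 v58  102:h13 s29 v66  108:h13 s28 v66  114:h13 s30 v64  
[0.49082212 0.01058211 0.15995251] [0.1292519 0.2672477 0.2032858] 0.040123271083194384
```

```bash
python3 -c "
from h import *
prof(np.r_[np.arange(-.145,-.1,.003),np.arange(.03,.08,.004)]); prof(np.r_[np.arange(-.145,-.1,.003)])"
```

```text
-145:h62 s89 v113  -142:h61 s88 v114  -139:h62 s89 v113  -136:h62 s87 v103  -133:h58 s83 v79  -130:h58 s81 v91  -127:h61 s82 v96  -124:h55 s74 v92  -121:h30 s46 v143  -118:h20 s41 v175  -115:h21 s42 v173  -112:h20 s40 v168  -109:h20 s41 v171  -106:h20 s42 v171  -103:h21 s42 v172  30:h20 s41 v166  34:h20 s41 v156  38:h20 s42 v156  42:h20 s42 v156  46:h20 s43 v156  50:h20 s43 v155  54:h19 s51 v157  58:h2 s196 v172  62:h2 s206 v176  66:h1 s205 v177  70:h1 s205 v177  74:h1 s206 v176  78:h1 s203 v177  
-145:h62 s87 v114  -142:h62 s89 v113  -139:h62 s89 v114  -136:h61 s85 v103  -133:h59 s80 v77  -130:h59 s82 v90  -127:h61 s86 v97  -124:h57 s76 v94  -121:h29 s46 v145  -118:h20 s41 v175  -115:h21 s42 v173  -112:h20 s41 v168  -109:h20 s40 v173  -106:h19 s41 v172  -103:h21 s40 v171
```

The released rod slid down and settled in both Vs, with its middle about 11 mm below nominal. The gripper is now at its red end, so I'll re-grip, draw it up 11 mm and release softly.

carry_out(
  targets=[
    [[0,0,0,0],[0,0,0,0],[0,0,0,0],[0,0,0,0],[0,0,0,0],[0.26,0,-0.26,0],[0.26,0,-0.26,0],[0.26,0,-0.26,0],[0,0,0,0],[0,0,0,0]],
  ],
  jaw=-1,
  newtons=20,
)

```text
time_s: 12.18
tool_pos: [0.483, 0.0106, 0.1678]
tcp_rot: [-3.142, -0.0, 3.142]
ft_force: [-0.1, -1.0, 0.6]
grip_width: 0.0153
grip_force: 20.0
```

carry_out(
  targets=[
    [[0,0,0,0],[0,0,0,0],[0,0,0,0]],
  ],
  newtons=3,
)

```text
time_s: 12.55
tool_pos: [0.483, 0.0106, 0.1677]
tcp_rot: [3.142, -0.0, 3.142]
ft_force: [0.3, -0.9, -0.5]
grip_width: 0.016
grip_force: 3.0
```

```bash
python3 -c "
from h import *
prof(np.r_[np.arange(-.13,-.09,.003),np.arange(.03,.08,.003)])"
```

```text
-130:h59 s82 v90  -127:h61 s82 v96  -124:h58 s82 v86  -121:h58 s82 v86  -118:h59 s81 v86  -115:h59 s80 v83  -112:h55 s59 v87  -109:h33 s40 v142  -106:h19 s42 v171  -103:h20 s42 v171  -100:h20 s42 v170  -97:h19 s40 v172  -94:h19 s40 v172  -91:h21 s39 v170  30:h20 s41 v171  33:h19 s41 v175  36:h21 s42 v173  39:h21 s41 v173  42:h20 s41 v167  45:h19 s43 v157  48:h20 s43 v157  51:h18 s43 v159  54:h19 s44 v158  57:h20 s42 v157  60:h19 s44 v156  63:h20 s43 v155  66:h9 s70 v160  69:h1 s197 v177  72:h1 s204 v177  75:h1 s205 v176  78:h1 s204 v177
```

Nominal to within 1–2 mm. Releasing.

carry_out(
  targets=[
    [[0,0,0,0],[0,0,0,0],[0,0,0,0],[0,0,0,0]],
  ],
  jaw=-0.3,
)

```text
time_s: 13.1
tool_pos: [0.483, 0.0106, 0.1677]
tcp_rot: [3.142, -0.0, 3.142]
ft_force: [0.2, -0.4, 1.0]
grip_width: 0.033
grip_force: 0.0
```

```bash
python3 -c "
from h import *
prof(np.r_[np.arange(-.15,-.09,.003),np.arange(.04,.08,.003)])"
```

```text
-150:h62 s88 v114  -147:h62 s88 v114  -144:h61 s88 v113  -141:h62 s87 v115  -138:h62 s88 v113  -135:h60 s84 v103  -132:h56 s82 v76  -129:h61 s82 v99  -126:h61 s83 v97  -123:h57 s69 v95  -120:h20 s40 v169  -117:h20 s39 v175  -114:h20 s42 v172  -111:h19 s40 v172  -108:h20 s41 v172  -105:h19 s42 v175  -102:h19 s41 v174  -99:h20 s42 v172  -96:h20 s42 v174  -93:h20 s40 v174  40:h20 s40 v177  43:h19 s41 v156  46:h19 s43 v157  49:h18 s43 v154  52:h20 s43 v156  55:h8 s70 v162  58:h2 s195 v174  61:h1 s203 v177  64:h1 s203 v178  67:h1 s204 v176  70:h1 s205 v175  73:h1 s205 v177  76:h1 s205 v176  79:h1 s204 v177
```

It settles reproducibly at the same seated spot against the lower block, about 11 mm down the slope, so I'll leave it there. Now I'll open wide and move along the rod to its middle.

carry_out(
  targets=[
    [[0,0,0,0],[0,0,0,0],[0,0,0,0],[0,0,0,0],[0,0,0,0],[0,0,0,0],[-1.4,0,1.43,0],[-1.4,0,1.43,0],[-1.4,0,1.43,0],[-1.4,0,1.43,0],[-1.45,0,1.45,0],[0,0,0,0]],
  ],
  jaw=1,
)

```text
time_s: 14.65
tool_pos: [0.5533, 0.0106, 0.095]
tcp_rot: [3.142, -0.002, 3.142]
ft_force: [-0.4, 0.2, -0.2]
grip_width: 0.0941
grip_force: 0.0
```

carry_out(
  targets=[
    [[0,0,0,0],[0,0,0,0],[0,0,0,0],[0,0,0,0],[0,0,0,0],[0,0,0,0],[0,0,0,0],[0,0,0,0],[0,0,0,0],[0,0,0,0],[0,0,0,0]],
  ],
  jaw=-1,
  newtons=20,
)

```text
time_s: 16.02
tool_pos: [0.5536, 0.0104, 0.0961]
tcp_rot: [-3.141, 0.0, 3.141]
ft_force: [0.8, -3.9, -0.1]
grip_width: 0.0159
grip_force: 20.0
```

```bash
python3 -c "
from h import *
prof(np.r_[np.arange(-.13,-.09,.003),np.arange(.04,.11,.003)])"
```

```text
-130:h61 s83 v90  -127:h61 s86 v98  -124:h57 s77 v94  -121:h31 s47 v145  -118:h21 s40 v175  -115:h20 s41 v173  -112:h20 s41 v168  -109:h19 s41 v173  -106:h20 s41 v173  -103:h20 s41 v170  -100:h20 s40 v170  -97:h21 s40 v172  -94:h20 s42 v172  -91:h20 s39 v171  40:h18 s146 v95  43:h18 s151 v132  46:h18 s130 v76  49:h15 s59 v36  52:h9 s47 v41  55:h9 s47 v41  58:h17 s61 v41  61:h7 s139 v55  64:h1 s206 v177  67:h1 s209 v177  70:h1 s209 v176  73:h1 s209 v176  76:h1 s209 v176  79:h1 s210 v175  82:h2 s211 v176  85:h1 s210 v176  88:h1 s208 v177  91:h1 s210 v176  94:h1 s209 v175  97:h1 s209 v176  100:h2 s209 v160  103:h1 s207 v139  106:h2 s200 v162  109:h11 s163 v86
```

carry_out(
  targets=[
    [[0,0,-1,0],[0,0,-2,0],[0,0,-2.5,0],[0,0,-2.5,0],[0,0,-2,0],[0.4,-2.4,0,0],[0.7,-4.5,0,0],[0.75,-4.5,0,0],[0.75,-4.5,0,0],[0.75,-4.5,0,0],[0.75,-4.5,0,0],[0.7,-4.5,0,0],[0,0,0,9.5],[0,0,0,9.5],[0,0,0,9.5],[0,0,0,9.5],[0,0,0,9.4],[0,0,0,0]],
  ],
)

```text
time_s: 18.32
tool_pos: [0.5056, -0.2831, 0.1964]
tcp_rot: [3.141, -0.0, 2.316]
ft_force: [-0.1, 0.2, -2.0]
grip_width: 0.0156
grip_force: 20.0
```

```bash
python3 -c "
from h import *
look('p5.png',scene=(130,60,170,170),top=(340,120,130,130))
o=get_obs();print(o['tool_pos'],o['tcp_rot'])"
```

```text
[ 0.50556319 -0.28323648  0.19632777] [3.14137555e+00 2.56932405e-05 2.31837144e+00]
```

View pics/p5.png

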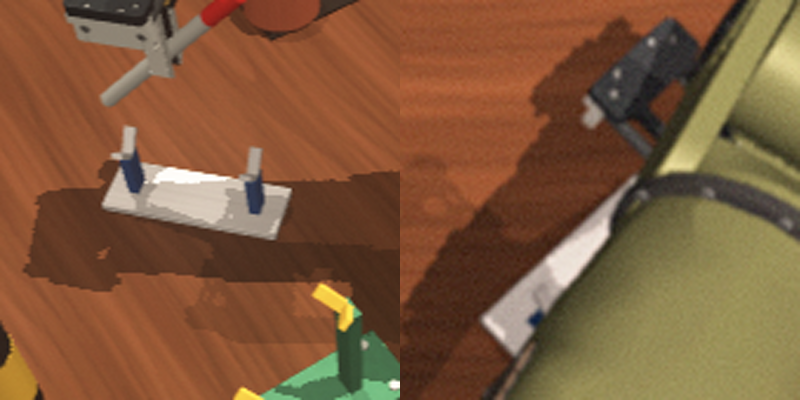

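The rod is held near its middle over the stand, about 45° and red end high, with its lower end at (175.5,102.5). I'll measure where along the rod it is held.

```bash
python3 -c "
from h import *
d=np.array([-.677*.7071,.736*.7071,.7071])
prof(np.r_[np.arange(-.122,-.09,.003),np.arange(.05,.08,.003)],o=(.5056,-.2832,0),d=d,zc=.2153)
for s in(-.11,.066):print(proj('scene',np.array([.5056,-.2832,.2153])+s*d))
im=read_camera('scene');g=cv2.cvtColor(im,cv2.COLOR_BGR2HSV)
for y in range(60,112,3): print(y,''.join('R' if (h<6 or h>172) and s>180 else '#' if s<75 and v>100 else '.' for h,s,v in g[y,165:250]))"
```

```text
-122:h11 s165 v141  -119:h11 s156 v145  -116:h11 s123 v145  -113:h20 s68 v143  -110:h18 s47 v136  -107:h19 s47 v145  -104:h18 s47 v136  -101:h20 s47 v147  -98:h18 s47 v140  -95:h19 s46 v141  -92:h19 s46 v141  50:h18 s47 v137  53:h18 s48 v142  56:h18 s48 v138  59:h17 s50 v139  62:h11 s95 v136  65:h1 s185 v152  68:h2 s207 v156  71:h2 s206 v154  74:h2 s208 v155  77:h2 s209 v155  
[[174.53917788 102.95612049]]
[[216.92670098  68.63135302]]
60 ........................................................RRRRRRRRRRRRRR...............
63 ....................................................RRRRRRRRRRRRRR...................
66 ......................................#............RRRRRRRRRRR.......................
69 ############................######....##......#####.RRRRRR...........................
72 ...###############################....###############................................
75 #######################...#########...###########....................................
78 .........#####################################.......................................
81 ..........................########
[... 245 characters left out ...]
........##################...............................................
93 ................###########..........................................................
96 .............##########..............................................................
99 .........##########..................................................................
102 .........######......................................................................
105 .....................................................................................
108 .....................................................................................
111 .....................................................................................
```

The held point is about 3 mm toward the red end from the middle. I'll shift 3 mm and lower, so that the V levels the rod in the grip.

carry_out(
  targets=[
    [[0.3,0,1.5,0],[0,0,2,0],[0,0,2,0],[0,0,1,0],[0,0,1,0],[0,0,1,0],[0,0,1,0],[0,0,1,0],[0,0,1,0],[0,0,0,0]],
  ],
  newtons=12,
)

```text
time_s: 19.77
tool_pos: [0.5032, -0.2811, 0.0801]
tcp_rot: [-3.141, -0.001, 2.314]
ft_force: [-0.5, 0.1, -1.1]
grip_width: 0.0155
grip_force: 12.0
```

carry_out(
  targets=[
    [[0,0,0.8,0],[0,0,0.7,0],[0,0,0.5,0],[0,0,0.3,0],[0,0,0,0],[0,0,0,0]],
  ],
)

```text
time_s: 20.52
tool_pos: [0.5035, -0.2813, 0.0582]
tcp_rot: [3.142, 0.0, 2.314]
ft_force: [-0.0, 0.2, -0.5]
grip_width: 0.0157
grip_force: 12.0
```

```bash
cat > m.py <<'E'
from h import *
im=read_camera('scene');g=cv2.cvtColor(im,cv2.COLOR_BGR2HSV)
c=np.array([.5055,-.2836,.075]);d=np.array([-.677,.736,0])
for s in(-.11,-.07,.07,.066,.11):print(s,proj('scene',c+s*d)[0].round(1))
prof(np.r_[np.arange(-.122,-.09,.003),np.arange(.05,.08,.003),np.arange(.1,.12,.003)],o=(.5055,-.2836,0),d=d,zc=.077)
for y in range(112,150,2): print(y,''.join('R' if (h<6 or h>172) and s>180 else '#' if s<75 and v>100 else 'b' if 100<h<130 and s>75 else '.' for h,s,v in g[y,165:265]))
o=get_obs();print(o['tool_pos'],o['ft_force'])
E
python3 m.py
```

```text
-0.11 [168.2 119. ]
-0.07 [183.2 121.5]
0.07 [236.8 130.6]
0.066 [235.2 130.3]
0.11 [252.4 133.2]
-122:h10 s166 v147  -119:h11 s168 v146  -116:h11 s169 v143  -113:h11 s168 v143  -110:h11 s169 v145  -107:h11 s162 v146  -104:h12 s97 v161  -101:h17 s50 v185  -98:h19 s39 v193  -95:h20 s39 v198  -92:h20 s40 v187  50:h18 s42 v162  53:h20 s41 v162  56:h19 s42 v163  59:h19 s42 v162  62:h20 s43 v165  65:h18 s43 v162  68:h19 s44 v163  71:h9 s84 v166  74:h2 s173 v177  77:h1 s204 v185  100:h1 s207 v180  103:h1 s206 v183  106:h1 s206 v184  109:h1 s207 v178  112:h1 s207 v179  115:h1 s207 v180  118:h1 s201 v160  
112 ....................................................................................................
114 .................................................#..................................................
116 .................................................##.................................................
118 ......######.................................#....#.................................................
120 ......#################..................#####....#...................
[... 876 characters left out ...]
...........#######bbbbbb.###########################################bbbbbbb.###....................
140 ...........#########bbbb.############################################.bbbbbb.############...........
142 ..........############################################################bbbbbb.############...........
144 .........#############################################################bbbbbbb###########............
146 ........##############################################################.bbbbb.##########.............
148 .........##############################################################bbbbb###########.............
[ 0.50355904 -0.28127182  0.05823082] [ 0.53886235  0.81789319 -1.47239233]
```

```bash
python3 - <<'E'
from h import *
im=read_camera('scene');g=cv2.cvtColor(im,cv2.COLOR_BGR2HSV)
c=np.array([.5055,-.2836,0]);d=np.array([-.677,.736,0])
def cent(y,a,b):
    m=[x for x in range(a,b) if 100<g[y,x,0]<130 and g[y,x,1]>75]; return np.mean(m)
for s,a,b,ys in((-.07,175,197,(130,134,138)),(.07,230,246,(138,142,146))):
    for y in ys:
        zs=np.linspace(.01,.075,66);P=np.array([proj('scene',c+s*d+[0,0,z])[0] for z in zs]);k=np.argmin(abs(P[:,1]-y));print(s,y,cent(y,a,b),P[k],zs[k])
E
```

```text
-0.07 130 185.0 [185.72501317 129.87071272] 0.044000000000000004
-0.07 134 186.5 [186.99816474 134.01794983] 0.028000000000000004
-0.07 138 186.5 [188.23962941 138.06196815] 0.012
0.07 138 237.0 [237.89590748 138.02494408] 0.047
0.07 142 237.5 [238.48416059 141.88887388] 0.032
0.07 146 238.0 [239.09621725 145.90915686] 0.016
```

The rod is level in both Vs but about 7 mm toward the red side, so I'll slide it back along the Vs.

carry_out(
  targets=[
    [[-0.2,0,0,0],[-0.25,0,0,0],[-0.25,0,0,0],[0,0,0.1,0],[0,0,0,0],[0,0,0,0]],
  ],
)

```text
time_s: 21.42
tool_pos: [0.5083, -0.2864, 0.0571]
tcp_rot: [3.142, 0.0, 2.314]
ft_force: [-0.3, -0.7, -0.5]
grip_width: 0.0155
grip_force: 12.0
```

```bash
python3 m.py
```

```text
-0.11 [168.2 119. ]
-0.07 [183.2 121.5]
0.07 [236.8 130.6]
0.066 [235.2 130.3]
0.11 [252.4 133.2]
-122:h11 s167 v147  -119:h11 s168 v146  -116:h11 s168 v143  -113:h11 s147 v150  -110:h13 s77 v177  -107:h19 s40 v188  -104:h19 s38 v190  -101:h19 s39 v190  -98:h19 s41 v192  -95:h17 s43 v144  -92:h18 s45 v152  50:h21 s42 v164  53:h19 s42 v164  56:h18 s43 v166  59:h18 s42 v164  62:h18 s46 v163  65:h4 s103 v176  68:h1 s195 v186  71:h1 s205 v185  74:h1 s204 v185  77:h1 s205 v186  100:h1 s204 v185  103:h1 s205 v187  106:h1 s206 v187  109:h2 s207 v167  112:h2 s201 v132  115:h6 s178 v131  118:h11 s166 v144  
112 ....................................................................................................
114 ...............##.............................##....................................................
116 ..............................................##....................................................
118 ....#####.................................#....#....................................................
120 ....#################.................######....#.....................
[... 876 characters left out ...]
...........#######bbbbbb.###########################################bbbbbbb.###....................
140 ...........#########bbbb.############################################.bbbbbb.############...........
142 ..........############################################################bbbbbb.############...........
144 .........#############################################################bbbbbbb###########............
146 ........##############################################################.bbbbb.##########.............
148 .........##############################################################bbbbb###########.............
[ 0.50825598 -0.28636327  0.05710124] [ 0.59469394 -1.38853189 -0.66793326]
```

Centred within about 1 mm. I'll release and retreat upward.

carry_out(
  targets=[
    [[0,0,0,0],[0,0,0,0],[0,0,0,0],[0,0,0,0],[0,0,0,0],[0,0,0,0],[0,0,-2,0],[0,0,-3,0],[0,0,-4,0],[0,0,-4,0],[0,0,-3,0],[0,0,0,0],[0,0,0,0]],
  ],
  jaw=1,
)

```text
time_s: 23.15
tool_pos: [0.5079, -0.2862, 0.2159]
tcp_rot: [-3.141, -0.001, 2.314]
ft_force: [0.9, 0.3, -0.7]
grip_width: 0.0941
grip_force: 0.0
```

```bash
python3 m.py; python3 - <<'E'
from h import *
g=cv2.cvtColor(read_camera('scene'),cv2.COLOR_BGR2HSV)
p=proj('scene',[.5318,.3175,.23])[0];print('blue tip expected',p,g[int(p[1]),int(p[0])])
E
```

```text
-0.11 [168.2 119. ]
-0.07 [183.2 121.5]
0.07 [236.8 130.6]
0.066 [235.2 130.3]
0.11 [252.4 133.2]
-122:h11 s165 v148  -119:h11 s166 v146  -116:h11 s166 v145  -113:h11 s148 v148  -110:h13 s76 v177  -107:h20 s41 v187  -104:h19 s41 v190  -101:h19 s41 v192  -98:h19 s41 v192  -95:h19 s40 v199  -92:h20 s40 v189  50:h18 s44 v167  53:h19 s43 v165  56:h19 s43 v166  59:h19 s42 v163  62:h18 s44 v164  65:h6 s82 v175  68:h1 s188 v187  71:h1 s202 v186  74:h1 s201 v185  77:h1 s202 v185  100:h1 s203 v219  103:h2 s203 v222  106:h1 s203 v225  109:h2 s203 v207  112:h2 s201 v171  115:h7 s175 v132  118:h11 s164 v146  
112 ....................................................................................................
114 ..................#####.............................................................................
116 ....##............#####.............................................................................
118 ....############.#####..............................................................................
120 ....########################...........................................
[... 935 characters left out ...]
########.bbbbb.####....................
140 ...........#########bbbb.#############################################bbbb.b.############...........
142 ..........############################################################bbbbbb.############...........
144 .........#############################################################.bbbbbb###########............
146 ........##############################################################.bbbbb.##########.............
148 .........##############################################################bbbb.###########.............
[ 0.50787816 -0.28610367  0.21568077] [ 0.23904638  0.38304645 -0.13475069]
blue tip expected [372.76731623 306.97445582] [107 130 244]
```

The spindle lies level and centred, the blue one still stands, and the arm is clear. Handing in.

```bash
python3 -c "
from cell import *
print(close_job())"
```

```text
the job is handed in; nothing more can be done
None
```

I handed the job in at about 23 s: the red spindle was leaned in the V-rest red end up and let go (after a re-grip, it settled about 11 mm further down the slope than described), and it now lies level across the checking stand, centred to within about 1 mm by camera, with the blue spindle still in the rack and the arm clear.

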